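# Click the step attenuator to its mark and fire the sweep

## Task

Roll the knurled thumbwheel on top of the step attenuator towards the front of its case by fingertip friction, one or two clicks, until its white line clicks in at the top, between the two white index marks. With the wheel clicked in there, push the round button on the loose trigger box all the way down with a fingertip and let it come up again. Only touch these things: pick nothing up, leave the trigger box where it lies and do not disturb the other things on the bench.

Things in the scene. Friction and masses are not known exactly. Their poses are not given: they have to be found in the camera images.
- attenuator: Grey step attenuator, fixed to the bench, 150 (x) x 110 (y) x 70 mm high, dark glass strip on its front (-x) face, two brass connectors at its rear (+x). Origin: centre of its underside; x to the rear, z up. On top, in the middle, a black knurled thumbwheel stands on edge, its level axle along the case's y, 58 mm above the bench.
- wheel_crest (a point): Fixed point on the wheel's highest line, mid width, 98 mm above the bench, 40 mm above the axle. Wheel: radius 40 mm over 30 ridges (1.5 mm high, 8 mm apart), 24 mm wide, 28 mm of it out of the case's top. Fixed round black cheeks of radius 35 mm, 6 mm thick, flank it closely, so the rim stands 5 mm proud and cannot be pinched; each bears a white index mark on top.
- wheel (a joint): Turn of the thumbwheel, rad; grows as its top moves to the case's front (-x). Four click positions: 0, 0.524, 1.047, 1.571, soft stops 0.15 beyond the ends. The white line across the rim is on top at 1.047; it starts one or two clicks behind, on the rear side. A click takes some 1.5 N along the rim; let go, the wheel snaps to the nearest click position within 0.5 s.
- trigger: Loose grey trigger box, 90 (x) x 60 (y) x 26 mm high, about 0.35 kg, lying on the bench; origin at the centre of its underside, z up. In the middle of its top a black collar (radius 19 mm, to 30 mm high) with a round white push button. Must stay where it lies.
- button_top (a point): Centre of the top face of the trigger box's round button, 14 mm radius; 40 mm above the bench while up. Moves down with the button.
- trigger_button (a joint): How far the button is pressed, m: 0 up, 0.006 fully down; counts as pressed beyond 0.0045. Sprung: 1.5 N to start, 4.5 N fully down.
- adapter: Bystander: loose brass coaxial adapter standing near the trigger box (about 80 mm from its centre), 20 mm diameter, 42 mm high; origin under its foot.
- load: Bystander: loose finned aluminium load standing on end, 34 mm diameter, 56 mm high; origin under its foot.
- handset: Bystander: black handset lying flat, 148 x 72 x 9 mm; origin under its centre.
- wrench: Bystander: steel wrench lying on the right of the bench; origin under its middle.
- screwdriver: Bystander: screwdriver lying on the left of the bench; origin under its middle.
- mouse: Bystander: black computer mouse, 100 x 58 x 31 mm; origin under its centre.
- tray: Bystander: small grey open tray, 120 x 90 x 30 mm; origin under its centre.
Things that resemble listed ones, but are neither listed nor needed, are in the scene too. Leave any green or red look-alike of the trigger alone. Several things have the shape of the attenuator; the one meant has the colours described above.

How it is judged:
By the outcome, as a careful person would: the job done as asked, in the order asked, and still so for the second after the job is handed in, with the robot touching nothing.
It also fails if it takes over 64 s, if anything falls off the work surface, if the arm or the gripper's body presses on something with over 40 N, if the wrist force passes 120 N, or if a joint passes its speed limit or range.

## Robot

A 7-joint arm with a two-finger parallel gripper is mounted at the origin on the work surface. World frame = base frame: x ahead of the robot, y to its left, z up, the work surface at z = 0. Lengths are in m, angles in rad, forces in N, time in s.
With the tool pointing down it reaches from about 0.425 to 0.925 m from the base axis. Payload 6.8 kg.
Tool frame: the origin (TCP) lies at the very end of the fingers, on their centre line; the grasp point (between the pads) lies 19 mm behind it (robot.hold_point_z is the z of the grasp point in the tool frame, in m); z points along the fingers, x is the direction in which the jaws open and shut, and the axes are right-handed (so a half turn about z gives the same grasp; the last joint's range is limited). The gripper opens to 85 mm and grips with 20 to 120 N. Pads are 22 mm wide; open, the fingers measure 114 mm over their backs; the gripper's body (76 mm by 85 mm) begins 54 mm behind the grasp point. The pads swing forward as they close: fully open they stand 13 mm farther back than shut.
Start: joints at [1.041, 0.477, 0.022, 1.555, -0.011, 1.109, -0.083], TCP at [0.276, -0.616, 0.231] pointing down, gripper open.
Joint ranges: [-2.96, 2.96], [-0.34, 2.1], [-1.41, 1.46], [0.24, 2.44], [-1.37, 4.51], [0.17, 1.92], [-2.96, 2.96]. Speed limits (rad/s): [2.39, 2.39, 3.14, 3.14, 3.14, 3.14, 3.14].

## Interface

Orientations are given as a rotation vector (axis times angle).
In Python, from bench import robot gives the robot as it stands.
- The arm moves only by the shell command python3 -m crank 'ROWS'. ROWS is JSON, a list of rows, each a list of 7 numbers: the turn, a rotation vector about the tool's x, y, z in rad, then the shift along the tool's x, y, z in cm, then the closure, from 0 (fully open) to 1 (shut). In form: [[ax, ay, az, x, y, z, grip], ...]. A call has exactly 8 rows; each row shifts and turns the commanded pose from where the row before left it, along the tool's axes as they then stand; what a row does not reach is not made up. A row lasts 1/12 s, in which the tool goes at most 41.7 mm and 7.16 degrees, less where a joint would pass 70% of its speed; a pose out of reach is approached as far as the arm can. A call is refused whole if a number of a shift passes 4.17 or a number of a turn 0.125, either way. A call with a gripper value outside its range is refused whole. The fingers move at their own pace and stop on an object; the grip force is fixed at half the most. Time passes only in rows, so rows that do not move let the fingers close, or fill a call up. It gives the time, the measured TCP pose, the force and the opening at its end, in the units of the state.
- robot.get_state(): the state, without advancing time (a new reading comes with each control period).
- robot.read_camera(name): name is "scene" or "top" or "wrist"; returns the picture (400x640x3 uint8, blue, green, red); there is no depth.
- robot.camera_model(name): a dict with "mtx" (3x3 intrinsics, pixels), "dist_coeffs" ([k1, k2, p1, p2, k3] as OpenCV has them; the pictures are not rectified), "world_from_camera" (4x4, takes a point from camera to world coordinates); the wrist camera has in their place "tool_from_camera" (4x4, takes a point from camera to tool coordinates, whose origin is the TCP and whose axes are the tool frame's). Camera axes: x right, y down, z forward; pixel columns grow to the right and rows downward; lengths in m; the calibration is good to about 2 mm. A picture is of the moment at which its call begins: read the wrist's pose just before it. camera_model takes no time and is no camera call.
- robot.job_done(): hands the job in, once; it reports no verdict.
The state is a dict: "time": time; "joint_pos": joint angles; "joint_velocities": joint speeds; "joint_torque": joint torques, N m; "eef_pos": TCP position; "orientation": TCP orientation; "ft_force": force on the tool from outside, world axes, zero at the start; "ft_torque": the same for the moment, N m; "opening": finger opening in m.
Only numpy, scipy, OpenCV 4.12 (cv2) and the standard library are available. Lean on these libraries where they do the work, as an engineer would, in place of code of your own. Each camera call takes 0.05 s, during which the arm holds its last target.

## Working session

There is one attempt and no reset: what is moved stays moved. The work goes in short steps, Python scripts to look and compute and a shell command to move; the robot and the scene stay as the last step left them, time stands still between calls to the robot, and variables do not carry over. Pictures are saved under pics/ and viewed, and the job is handed in when it is done.

```bash
ls; mkdir -p pics; python3 - <<'E'
from bench import robot
import cv2,numpy as np
s=robot.get_state();print({k:np.round(v,3).tolist() for k,v in s.items()})
for n in ("scene","top"):
    cv2.imwrite(f"pics/{n}0.png",robot.read_camera(n))
for n in ("scene","top","wrist"):
    m=robot.camera_model(n);print(n,{k:np.round(v,4).tolist() for k,v in m.items()})
E
```

```text
pics
{'time': 0.0, 'joint_pos': [1.041, 0.478, 0.022, 1.556, -0.011, 1.109, -0.083], 'joint_velocities': [-0.0, -0.002, -0.001, 0.0, -0.0, 0.0, -0.001], 'joint_torque': [0.001, -59.645, 1.608, -28.119, 0.012, 0.009, 0.0], 'eef_pos': [0.276, -0.615, 0.23], 'orientation': [-2.637, 1.707, 0.003], 'ft_force': [0.36, 0.225, -0.388], 'ft_torque': [-0.025, -0.001, 0.028], 'opening': 0.086}
scene {'mtx': [[469.2051, 0.0, 319.976], [0.0, 469.2051, 200.762], [0.0, 0.0, 1.0]], 'dist_coeffs': [0.017, 0.0, 0.0, 0.0, 0.0], 'world_from_camera': [[0.523, 0.5714, -0.6325, 1.348], [0.8524, -0.3513, 0.3874, -0.5361], [-0.0009, -0.7417, -0.6707, 0.9876], [0.0, 0.0, 0.0, 1.0]]}
top {'mtx': [[478.9631, 0.0, 320.014], [0.0, 478.9631, 188.3911], [0.0, 0.0, 1.0]], 'dist_coeffs': [0.05, 0.0, 0.0, 0.0, 0.0], 'world_from_camera': [[-0.0179, -0.9762, 0.2163, 0.2166], [-0.9998, 0.0184, 0.0005, 0.0047], [-0.0045, -0.2162, -0.9763, 1.4865], [0.0, 0.0, 0.0, 1.0]]}
wrist {'mtx': [[283.3756, 0.0, 317.3202], [0.0, 283.3756, 200.2393], [0.0, 0.0, 1.0]], 'dist_coeffs': [-0.0002, 0.0, 0.0, 0.0, 0.0], 'tool_from_camera': [[1.0, -0.0007, 0.0001, 0.0009], [0.0006, 0.946, 0.3241, -0.0839], [-0.0004, -0.3241, 0.946, -0.1434], [0.0, 0.0, 0.0, 1.0]]}
```

View pics/scene0.png

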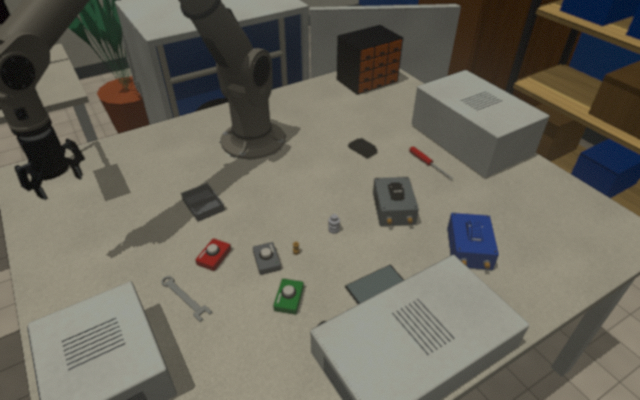

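View pics/top0.png

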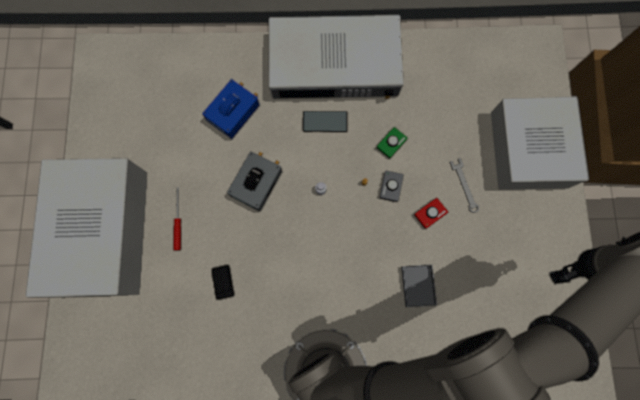

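The scene and top views show the grey attenuator at top px (254,181) with its brass connectors up and slightly right. The grey trigger is at (392,186), the adapter at (364,182) and the load at (320,188). Next I'll measure them.

```bash
cat > h.py <<'E'
from bench import robot
import cv2,numpy as np
from scipy.spatial.transform import Rotation as R
def W(cam,s=None):
    m=robot.camera_model(cam)
    if cam!="wrist": return m,m["world_from_camera"]
    T=np.eye(4);T[:3,:3]=R.from_rotvec(s["orientation"]).as_matrix();T[:3,3]=s["eef_pos"]
    return m,T@np.array(m["tool_from_camera"])
def ray(cam,px,s=None):
    m,T=W(cam,s);T=np.array(T)
    u=cv2.undistortPoints(np.array(px,float).reshape(-1,1,2),np.array(m["mtx"]),np.array(m["dist_coeffs"])).reshape(-1,2)
    d=np.c_[u,np.ones(len(u))]@T[:3,:3].T
    return T[:3,3],d
def onz(cam,px,z,s=None):
    o,d=ray(cam,px,s);return o+d*((z-o[2])/d[:,2])[:,None]
def proj(cam,P,s=None):
    m,T=W(cam,s);Ti=np.linalg.inv(np.array(T))
    return cv2.projectPoints(np.array(P,float).reshape(-1,1,3),cv2.Rodrigues(Ti[:3,:3])[0],Ti[:3,3],np.array(m["mtx"]),np.array(m["dist_coeffs"]))[0].reshape(-1,2)
E
python3 - <<'E'
from h import *
im=cv2.imread("pics/top0.png")
c=im[140:220,215:295];d=im[150:225,350:430]
cv2.imwrite("pics/zt.png",np.hstack([cv2.resize(c,(400,400),interpolation=2),cv2.resize(d,(400,400),interpolation=2)]))
im=cv2.imread("pics/scene0.png")
cv2.imwrite("pics/zs.png",np.hstack([cv2.resize(im[170:235,365:430],(400,400),interpolation=2),cv2.resize(im[225:290,240:305],(400,400),interpolation=2)]))
print(onz("top",[[254,181],[392,186],[364,182],[320,188]],[.07,.03,.03,.04]))
E
```

```text
[[ 0.55724385  0.20561588  0.07      ]
 [ 0.54270689 -0.218657    0.03      ]
 [ 0.55715283 -0.13213813  0.03      ]
 [ 0.5383423   0.00551176  0.04      ]]
```

View pics/zt.png

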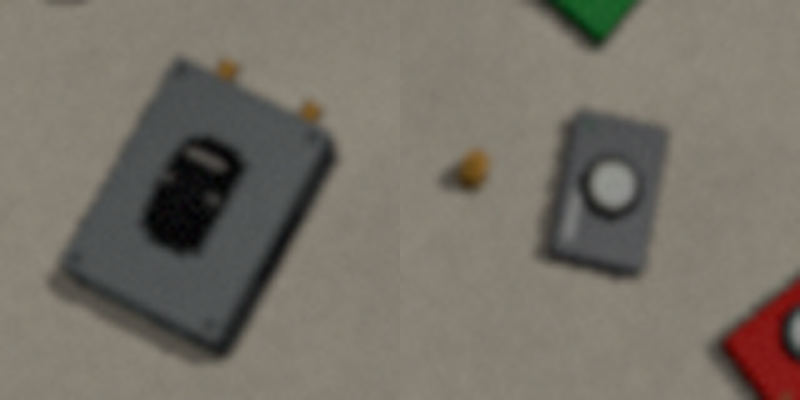

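View pics/zs.png

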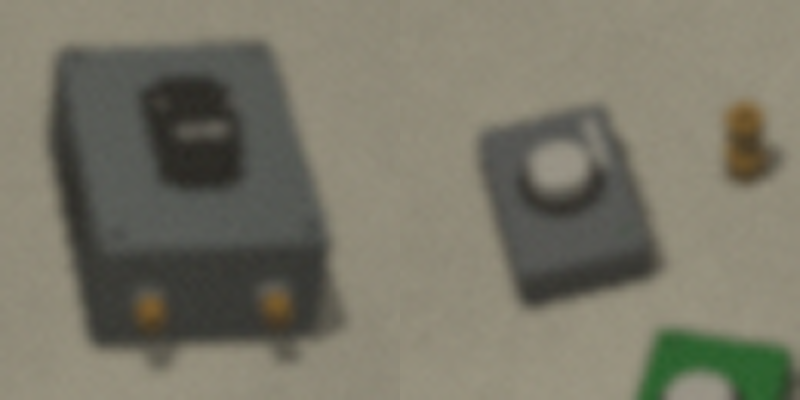

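```bash
python3 - <<'E'
from h import *
t=lambda x,y:[215+x/5,140+y/5]
cor=[t(180,60),t(335,143),t(222,350),t(68,266)]
# case outline top corners at z=.07
P=onz("top",cor,.07);print(P.round(4),P.mean(0).round(4))
ex=(P[0]+P[1]-P[2]-P[3])[:2];yaw=np.arctan2(ex[1],ex[0]);print("yaw",yaw,np.linalg.norm(ex)/2)
# refine: grey top-face mask
im=cv2.imread("pics/top0.png")
def blob(cam,im,c,r,f):
    m=f(im.astype(int)).astype(np.uint8);k=np.zeros_like(m);cv2.circle(k,c,r,1,-1);m&=k
    n,l,st,ce=cv2.connectedComponentsWithStats(m);i=1+np.argmax(st[1:,4]);return ce[i],st[i,4]
white=lambda a:(a.min(2)>140)
b,n=blob("top",im,(392,186),8,white);print("btn top",b,n,onz("top",[b],.04))
im2=cv2.imread("pics/scene0.png")
b2,n=blob("scene",im2,(266,253),8,white);print("btn scene",b2,n,onz("scene",[b2],.04))
ln=onz("top",[t(207,157)],.0926)[0];mk=onz("top",[t(170,182),t(212,198)],[.093]);
e=np.array([np.cos(yaw),np.sin(yaw)])
c=P.mean(0)[:2]
print("line ahead of centre",(ln[:2]-c)@e,"marks",(mk[:,:2]-c)@e,mk.mean(0))
s=lambda x,y:[365+x/400*65,170+y/400*65]
ln=onz("scene",[s(202,130)],.0926)[0];print("scene line",(ln[:2]-c)@e)
cs=[s(60,48),s(268,45),s(325,238),s(95,250)];Q=onz("scene",cs,.07);print(Q.round(4),Q.mean(0))
# trigger yaw
T=lambda x,y:[350+(x-400)/5.0,150+y*75/400]
TT=onz("top",[T(580,110),T(668,130),T(640,272),T(552,255)],.026);print(TT,TT.mean(0))
print(onz("scene",[[240+163/400*65, 225+0]],.04))
E
```

```text
[[0.6492 0.2159 0.07  ]
 [0.5946 0.1206 0.07  ]
 [0.4675 0.1884 0.07  ]
 [0.5208 0.2817 0.07  ]] [0.558  0.2016 0.07  ]
yaw -0.4820208007520836 0.14416695051868889
btn top [393. 186.] 1 [[ 0.54040971 -0.22020455  0.04      ]]Traceback (most recent call last):
  File "<stdin>", line 15, in <module>
  File "<stdin>", line 11, in blob
    return _wrapfunc(a, 'argmax', axis=axis, out=out, **kwds)
    return bound(*args, **kwds)
ValueError: attempt to get argmax of an empty sequence
```

```bash
cat >> h.py <<'E'
def blob(im,c,r,f):
    m=f(im.astype(int)).astype(np.uint8);k=np.zeros_like(m);cv2.circle(k,tuple(map(int,c)),r,1,-1);m&=k
    n,l,st,ce=cv2.connectedComponentsWithStats(m);i=1+np.argmax(st[1:,4]);return ce[i],st[i,4]
E
python3 - <<'E'
from h import *
t=lambda x,y:[215+x/5,140+y/5]
c=np.array([.558,.2016]);yaw=-.482
im=cv2.imread("pics/top0.png");im2=cv2.imread("pics/scene0.png")
print(im[186,385:400].tolist()[::3],im2[253,262:270].tolist()[::3])
white=lambda a:(a.min(2)>115)
b,n=blob(im,(392,186),8,white);print("btn top",b,n,onz("top",[b],.04))
b2,n=blob(im2,(266,253),8,white);print("btn scene",b2,n,onz("scene",[b2],.04))
e=np.array([np.cos(yaw),np.sin(yaw)])
for z in (.098,.0926,.078):
  print(z,(onz("top",[t(207,157)],z)[0,:2]-c)@e)
mk=onz("top",[t(170,182),t(212,198)],.093);print(mk.mean(0),(mk[:,:2]-c)@e)
s=lambda x,y:[365+x/400*65,170+y/400*65]
for z in (.098,.0926,.078):
  print(z,(onz("scene",[s(202,130)],z)[0,:2]-c)@e)
Q=onz("scene",[s(60,48),s(268,45),s(325,238),s(95,250)],.07);print(Q.round(4),Q.mean(0))
# robot motion to hover
st=robot.get_state();Rm=R.from_rotvec(st["orientation"]).as_matrix();print(Rm.round(3))
E
```

```text
[[92, 93, 93], [76, 80, 81], [138, 143, 141], [138, 140, 139], [67, 67, 67]] [[121, 132, 137], [133, 146, 152], [127, 140, 144]]
btn top [392.24390244 184.        ] 41 [[ 0.54679383 -0.21819419  0.04      ]]
btn scene [265.47826087 251.13043478] 46 [[ 0.54978935 -0.2193902   0.04      ]]
0.098 0.02255446007373252
0.0926 0.02346358133336896
0.078 0.025921575850163588
[0.56099398 0.20486022 0.093     ] [-0.00012804  0.00241122]
0.098 0.03456368051862792
0.0926 0.028448827548944487
0.078 0.01191607692720733
[[0.4811 0.1928 0.07  ]
 [0.5338 0.2829 0.07  ]
 [0.6579 0.2145 0.07  ]
 [0.6085 0.1187 0.07  ]] [0.57035907 0.20222723 0.07      ]
[[ 0.409 -0.912 -0.001]
 [-0.912 -0.409  0.002]
 [-0.002  0.    -1.   ]]
```

```bash
python3 -m crank '[[0,0,0,-1.83,-2.28,0,1],[0,0,0,-1.83,-2.28,0,1],[0,0,0,-1.83,-2.28,0,1],[0,0,0,-1.83,-2.28,0,1],[0,0,0,-1.83,-2.28,0,1],[0,0,0,-1.83,-2.28,0,1],[0,0,0,-1.83,-2.28,0,1],[0,0,0,-1.83,-2.28,0,1]]'; python3 -m crank '[[0,0,0,-1.83,-2.28,0,1],[0,0,0,-1.83,-2.28,0,1],[0,0,0,-1.83,-2.28,0,1],[0,0,0,-1.83,-2.28,0,1],[0,0,0,-1.83,-2.28,0,1],[0,0,0,-1.83,-2.28,0,1],[0,0,0,-1.83,-2.28,0,1],[0,0,0,-1.83,-2.28,0,1]]'
python3 - <<'E'
from h import *
s=robot.get_state();im=robot.read_camera("wrist");cv2.imwrite("pics/w1.png",im)
print(s["eef_pos"],s["orientation"],s["time"],s["opening"],s["joint_pos"]);print(proj("wrist",[[.548,-.219,.04]],s))
E
```

```text
time: 0.77
eef_pos: [0.383, -0.4061, 0.231]
orientation: [-2.637, 1.707, 0.001]
ft_force: [-0.0, 0.1, 0.2]
opening: -0.0
time: 1.43
eef_pos: [0.4895, -0.198, 0.2311]
orientation: [2.637, -1.707, -0.001]
ft_force: [0.3, -0.3, 0.6]
opening: -0.0002
[ 0.48945834 -0.19798488  0.23106554] [ 2.63696978e+00 -1.70719694e+00 -8.36722562e-04] 1.4333 -0.00023091020564315742 [ 0.43215781  0.24621016 -0.19525871  1.89472328  0.05605313  1.00644731
 -0.93648808]
[[353.64830884 138.61002095]]
```

View pics/w1.png

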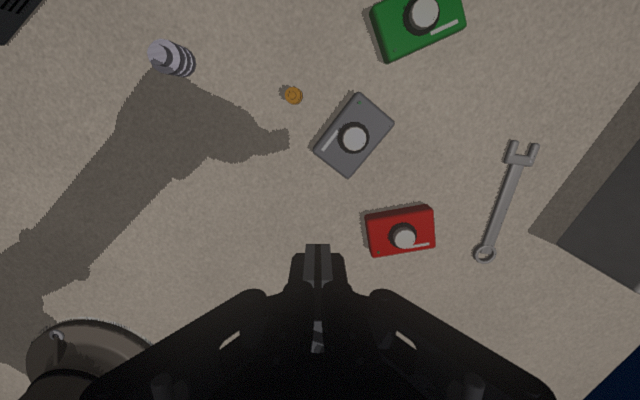

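Closest is the grey trigger, with its button at (354,138) and the adapter at (291,95). The closed fingertips are about 15 mm across. Next I'll turn the tool and move to look at the wheel.

```bash
python3 -m crank '[[0,0,-0.111,0,0,0,1],[0,0,-0.111,0,0,0,1],[0,0,-0.111,0,0,0,1],[0,0,-0.111,0,0,0,1],[0,0,-0.111,0,0,0,1],[0,0,-0.111,0,0,0,1],[0,0,0,-1.2,-3.2,0,1],[0,0,0,-1.2,-3.2,0,1]]'; python3 -m crank '[[0,0,0,-1.2,-3.2,0,1],[0,0,0,-1.2,-3.2,0,1],[0,0,0,-1.2,-3.2,0,1],[0,0,0,-1.2,-3.2,0,1],[0,0,0,-1.2,-3.2,0,1],[0,0,0,-1.2,-3.2,0,1],[0,0,0,-1.2,-3.2,0,1],[0,0,0,-1.2,-3.2,0,1]]'
python3 - <<'E'
from h import *
s=robot.get_state();im=robot.read_camera("wrist");cv2.imwrite("pics/w2.png",im)
print(s["eef_pos"],s["orientation"],s["time"],s["opening"],s["joint_pos"]);p=proj("wrist",[[.564,.203,.098]],s)[0];print(p)
x,y=p.astype(int);y=max(y,75);cv2.imwrite("pics/w2z.png",cv2.resize(im[max(y-75,0):y+75,x-100:x+100],(800,600),interpolation=2));print("crop",x-100,y-75)
im0=cv2.imread("pics/w1.png")
s0=dict(eef_pos=[0.48945834,-0.19798488,0.23106554],orientation=[2.63696978,-1.70719694,-8.4e-4])
b,n=blob(im0,(354,138),17,lambda a:a.min(2)>150);print(b,n,onz("wrist",[b],.04,s0))
E
```

```text
time: 2.15
eef_pos: [0.4972, -0.1331, 0.2308]
orientation: [3.048, -0.758, -0.001]
ft_force: [0.2, 0.2, -0.7]
opening: 0.0002
time: 2.82
eef_pos: [0.5314, 0.141, 0.2311]
orientation: [3.05, -0.752, -0.001]
ft_force: [1.1, 0.2, 0.5]
opening: -0.0002
[0.53143474 0.14101425 0.23105406] [ 3.04988786e+00 -7.51580793e-01 -5.49784562e-04] 2.8167 -0.00023205820402533294 [ 0.01643556  0.31150592 -0.4744252   1.83130336  0.16345285  1.03779179
 -1.00515238]
[316.34586585 117.9089922 ]
crop 216 42Traceback (most recent call last):
  File "<stdin>", line 7, in <module>
  File "h.py", line 21, in blob
    n,l,st,ce=cv2.connectedComponentsWithStats(m);i=1+np.argmax(st[1:,4]);return ce[i],st[i,4]
                                                      ~~~~~~~~~^^^^^^^^^^
    return _wrapfunc(a, 'argmax', axis=axis, out=out, **kwds)
    return bound(*args, **kwds)
ValueError: attempt to get argmax of an empty sequence
```

View pics/w2z.png

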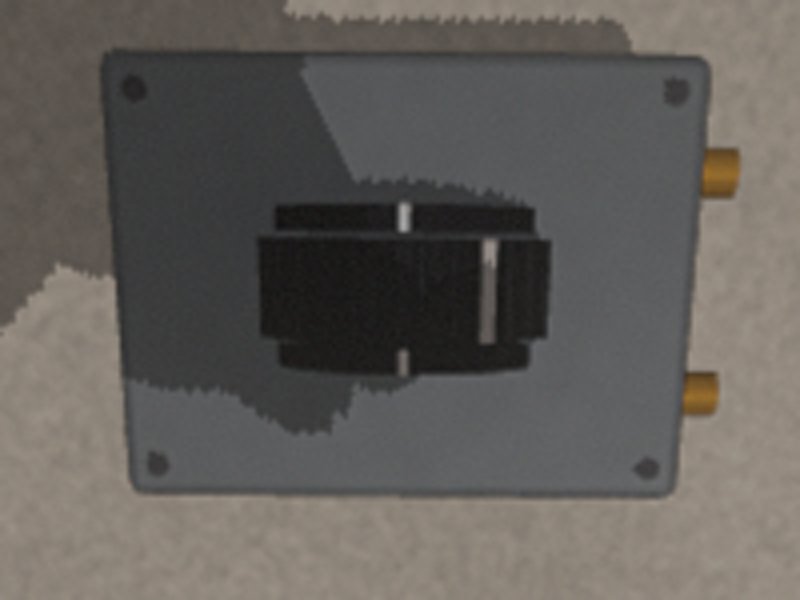

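The wrist zoom shows the line at zoomed (488,290) and the index marks at x=403. With a wheel half-width of about 145, that puts the line one click behind. The tool is well aligned with the case.

```bash
python3 - <<'E'
from h import *
s=robot.get_state()
z=lambda x,y:[216+x/4,42+y/4]
C=onz("wrist",[z(403,290)],.098,s);print("crest",C)
M=onz("wrist",[z(403,216),z(403,362)],.093,s);print("marks",M,M.mean(0))
K=onz("wrist",[z(104,55),z(708,60),z(676,493),z(135,490)],.07,s);print(K.round(4),K.mean(0)); ex=(K[1]+K[2]-K[0]-K[3]);print(np.arctan2(ex[1],ex[0]))
L=onz("wrist",[z(488,290)],.0926,s)[0];print("line off",np.linalg.norm((L-C[0])[:2]))
Rm=R.from_rotvec(s["orientation"]).as_matrix();print(Rm.round(4))
print("d tool cm",(Rm.T@(np.array([*M.mean(0)[:2],.098])-s["eef_pos"])*100).round(2))
im0=cv2.imread("pics/w1.png");print(im0[138,340:370:3].tolist())
s0=dict(eef_pos=[0.48945834,-0.19798488,0.23106554],orientation=[2.63696978,-1.70719694,-8.4e-4])
b,n=blob(im0,(354,138),17,lambda a:a.min(2)>120);print(b,n,onz("wrist",[b],.04,s0))
E
```

```text
crest [[0.5652172  0.21535297 0.098     ]]
marks [[0.57272826 0.22996404 0.093     ]
 [0.55743824 0.20030926 0.093     ]] [0.56508325 0.21513665 0.093     ]
[[0.5252 0.2964 0.07  ]
 [0.6551 0.2283 0.07  ]
 [0.6067 0.1334 0.07  ]
 [0.4757 0.2017 0.07  ]] [0.56567674 0.21494354 0.07      ]
-0.4818823699680814
line off 0.02029177567454258
[[ 8.894e-01 -4.572e-01  9.000e-04]
 [-4.572e-01 -8.894e-01  5.600e-03]
 [-1.800e-03 -5.400e-03 -1.000e+00]]
d tool cm [ 0.04 -7.29 13.4 ]
[[34, 37, 41], [95, 99, 104], [136, 137, 138], [138, 138, 140], [135, 135, 137], [139, 137, 140], [140, 138, 138], [141, 139, 141], [141, 140, 142], [39, 41, 44]]
[354.29792746 138.4507772 ] 386 [[ 0.54781275 -0.21982509  0.04      ]]
```

The arm was still settling when that script read the pose, so I'll recompute with the pose stored when the picture was taken.

```bash
python3 - <<'E'
from h import *
n=robot.get_state();print(n["eef_pos"],n["time"])
s=dict(eef_pos=[0.53143474,0.14101425,0.23105406],orientation=[3.04988786,-0.751580793,-5.49784562e-04])
z=lambda x,y:[216+x/4,42+y/4]
M=onz("wrist",[z(403,216),z(403,362)],.093,s);print("marks",M.mean(0))
im=robot.read_camera("wrist");cv2.imwrite("pics/w3.png",im)
x,y=proj("wrist",[[.564,.207,.098]],n)[0].astype(int);y=max(y,75);print("crop",x-100,y-75)
cv2.imwrite("pics/w3z.png",cv2.resize(im[y-75:y+75,x-100:x+100],(800,600),interpolation=2))
Rm=R.from_rotvec(n["orientation"]).as_matrix()
print("d tool cm",(Rm.T@(np.array([*M.mean(0)[:2],.098])-n["eef_pos"])*100).round(2))
E
```

```text
[0.53127285 0.14978217 0.23162507] 2.8667
marks [0.56561654 0.20528394 0.093     ]
crop 219 48
d tool cm [ 0.54 -6.43 13.4 ]
```

View pics/w3z.png

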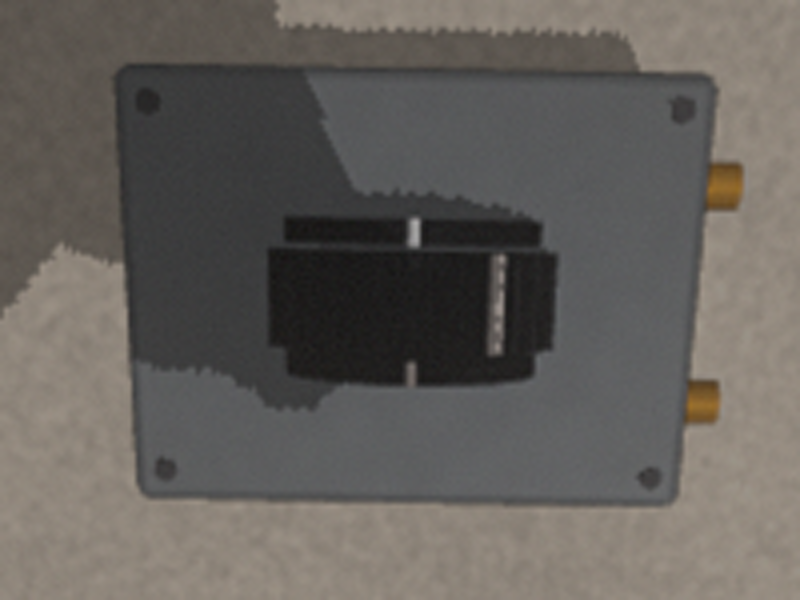

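The second look also shows the line one click behind: marks at x≈412 and line at 497 in zoomed pixels. Now I'll move over the wheel's rear side.

```bash
python3 - <<'E'
from h import *
s=dict(robot.get_state());s3=dict(s);s3["eef_pos"]=[0.53127285,0.14978217,0.23162507]
z=lambda x,y:[219+x/4,48+y/4]
print(s["eef_pos"],s["orientation"],s["time"])
M=onz("wrist",[z(414,232),z(411,374)],.093,s3);print(M.mean(0))
K=onz("wrist",[z(117,68),z(715,76),z(680,502),z(140,495)],.07,s3);print(K.mean(0));ex=(K[1]+K[2]-K[0]-K[3]);print(np.arctan2(ex[1],ex[0]))
Rm=R.from_rotvec(s["orientation"]).as_matrix();print(np.arctan2(Rm[1,0],Rm[0,0]))
print("d tool cm",(Rm.T@(np.array([*M.mean(0)[:2],.098])-s["eef_pos"])*100).round(2))
E
```

```text
[0.53101821 0.146699   0.23140925] [-3.05003371e+00  7.36838218e-01  1.31990683e-03] 2.9167
[0.56551777 0.20477666 0.093     ]
[0.56602336 0.20477036 0.07      ]
-0.4872461452455485
-0.4740806368688128
d tool cm [ 0.44 -6.7  13.36]
```

```bash
python3 -m crank '[[0,0,0.012,0.35,-1.7,1.0,1],[0,0,0,0.35,-1.7,1.5,1],[0,0,0,0.35,-1.7,2.0,1],[0,0,0,0.35,-1.6,2.0,1],[0,0,0,0,0,2.0,1],[0,0,0,0,0,1.5,1],[0,0,0,0,0,1,1],[0,0,0,0,0,0,1]]';python3 -m crank '[[0,0,0,0,0,0,1],[0,0,0,0,0,0,1],[0,0,0,0,0,0,1],[0,0,0,0,0,0,1],[0,0,0,0,0,0,1],[0,0,0,0,0,0,1],[0,0,0,0,0,0,1],[0,0,0,0,0,0,1]]'
python3 - <<'E'
from h import *
s=robot.get_state()
Rm=R.from_rotvec(s["orientation"]).as_matrix();print(np.arctan2(Rm[1,0],Rm[0,0]),s["ft_force"],s["time"])
print("d tool cm to crest",(Rm.T@(np.array([.5655,.2049,.098])-s["eef_pos"])*100).round(2))
im=robot.read_camera("wrist");cv2.imwrite("pics/w4.png",im)
E
```

```text
time: 3.58
eef_pos: [0.5742, 0.1906, 0.1187]
orientation: [3.043, -0.77, -0.006]
ft_force: [-1.4, -0.4, 0.1]
opening: 0.0003
time: 4.25
eef_pos: [0.5757, 0.1922, 0.1214]
orientation: [-3.046, 0.77, -0.0]
ft_force: [0.2, 0.6, -0.2]
opening: -0.0001
-0.4950534237392714 [ 0.17480304  0.60387493 -0.18814146] 4.25
d tool cm to crest [-1.5  -0.63  2.34]
```

View pics/w4.png

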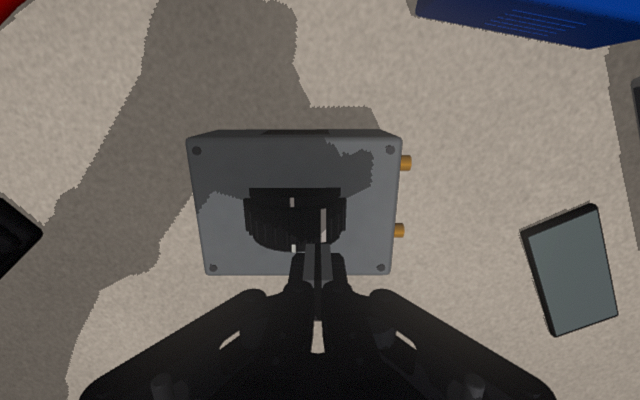

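The tip shows at (318,245), 6 mm to the near side of the wheel's middle and just behind the crest. I'll centre it and come down close.

```bash
python3 -m crank '[[0,0,0,-0.15,-0.2,0.4,1],[0,0,0,-0.15,-0.2,0.5,1],[0,0,0,-0.1,-0.23,0.5,1],[0,0,0,0,0,0.4,1],[0,0,0,0,0,0.1,1],[0,0,0,0,0,0,1],[0,0,0,0,0,0,1],[0,0,0,0,0,0,1]]'
python3 - <<'E'
from h import *
s=robot.get_state()
Rm=R.from_rotvec(s["orientation"]).as_matrix();print(np.arctan2(Rm[1,0],Rm[0,0]),s["ft_force"],s["time"])
print("d tool cm to crest",(Rm.T@(np.array([.5655,.2049,.098])-s["eef_pos"])*100).round(2))
im=robot.read_camera("wrist");cv2.imwrite("pics/w5.png",cv2.resize(im[150:300,218:418],(800,600),interpolation=2))
E
```

```text
time: 4.97
eef_pos: [0.5753, 0.1996, 0.1024]
orientation: [-3.046, 0.77, -0.0]
ft_force: [0.0, -0.3, 0.4]
opening: -0.0003
-0.49519279450645926 [ 0.0288279  -0.26606465  0.35128147] 4.9667
d tool cm to crest [-1.12 -0.    0.44]
```

View pics/w5.png

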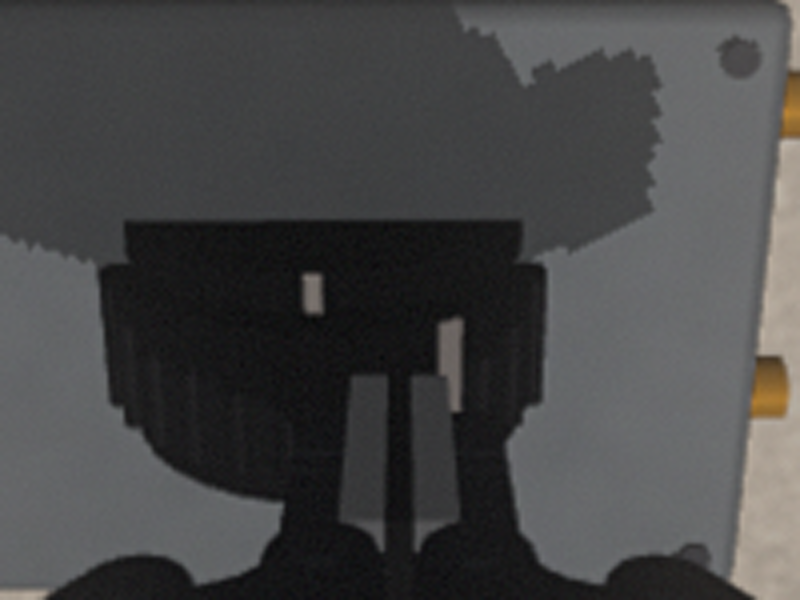

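The tip stands just behind the marks, centred on the wheel. I'll press down gently.

```bash
python3 -m crank '[[0,0,0,0,0,0.1,1],[0,0,0,0,0,0.1,1],[0,0,0,0,0,0.1,1],[0,0,0,0,0,0.05,1],[0,0,0,0,0,0.05,1],[0,0,0,0,0,0,1],[0,0,0,0,0,0,1],[0,0,0,0,0,0,1]]'
python3 -c "
from h import *
s=robot.get_state();print(s['eef_pos'],s['ft_force'])"
```

```text
time: 5.68
eef_pos: [0.5752, 0.1997, 0.0983]
orientation: [-3.046, 0.77, -0.0]
ft_force: [-0.1, -0.2, -0.1]
opening: -0.0003
[0.5751639  0.19967707 0.09832953] [-0.06015272 -0.22650145 -0.08970175]
```

```bash
python3 -m crank '[[0,0,0,0,0,0.03,1],[0,0,0,0,0,0.03,1],[0,0,0,0,0,0.03,1],[0,0,0,0,0,0.03,1],[0,0,0,0,0,0,1],[0,0,0,0,0,0,1],[0,0,0,0,0,0,1],[0,0,0,0,0,0,1]]'
python3 -c "
from h import *
s=robot.get_state();print(s['eef_pos'],s['ft_force'])"
```

```text
time: 6.35
eef_pos: [0.5752, 0.1997, 0.0971]
orientation: [-3.046, 0.77, -0.0]
ft_force: [-0.3, 0.3, 0.1]
opening: 0.0001
[0.57515494 0.19967065 0.09711572] [-0.31689483  0.28375492  0.07299924]
```

```bash
python3 -m crank '[[0,0,0,0,0,0.03,1],[0,0,0,0,0,0.03,1],[0,0,0,0,0,0.03,1],[0,0,0,0,0,0.03,1],[0,0,0,0,0,0,1],[0,0,0,0,0,0,1],[0,0,0,0,0,0,1],[0,0,0,0,0,0,1]]'
python3 -c "
from h import *
s=robot.get_state();print(s['eef_pos'],s['ft_force'])"
```

```text
time: 7.02
eef_pos: [0.5754, 0.1995, 0.0961]
orientation: [-3.046, 0.77, -0.001]
ft_force: [0.0, -0.9, 3.0]
opening: -0.0
[0.57544043 0.19953026 0.0961465 ] [ 2.67146241e-04 -9.48770948e-01  2.96333002e+00]
```

```bash
python3 -m crank '[[0,0,0,0,0,0.03,1],[0,0,0,-0.1,0,0,1],[0,0,0,-0.15,0,0,1],[0,0,0,-0.15,0,0,1],[0,0,0,-0.15,0,0,1],[0,0,0,-0.15,0,0,1],[0,0,0,-0.1,0,0,1],[0,0,0,0,0,0,1]]'
python3 - <<'E'
from h import *
s=robot.get_state();print(s["ft_force"])
Rm=R.from_rotvec(s["orientation"]).as_matrix()
print("d tool cm to crest",(Rm.T@(np.array([.5655,.2049,.098])-s["eef_pos"])*100).round(2))
im=robot.read_camera("wrist");cv2.imwrite("pics/w6.png",cv2.resize(im[150:300,218:418],(800,600),interpolation=2))
E
```

```text
time: 7.68
eef_pos: [0.5701, 0.2026, 0.0973]
orientation: [-3.045, 0.771, -0.006]
ft_force: [1.8, -4.8, 12.0]
opening: -0.0001
[ 1.80662365 -4.7836411  12.04679212]
d tool cm to crest [-0.51  0.02 -0.07]
```

View pics/w6.png

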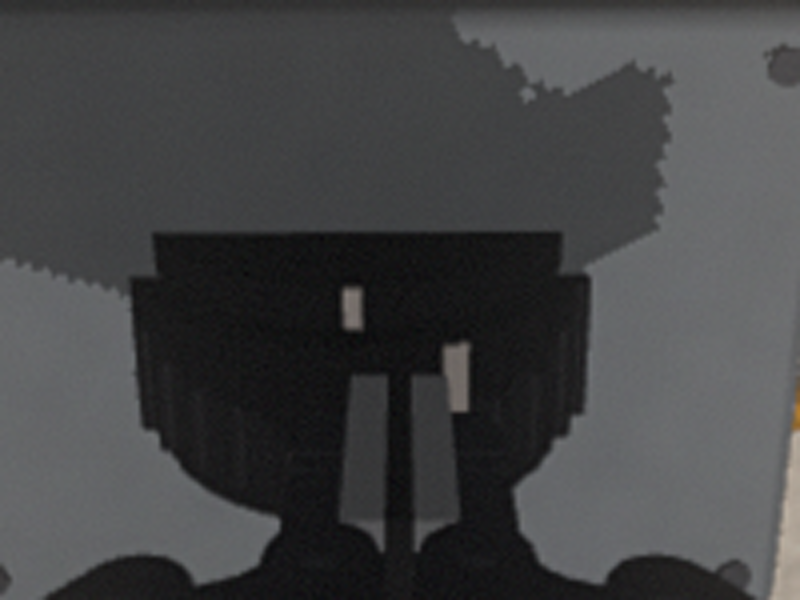

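The wheel is rolling with the tip: the line-to-mark gap went from 138 to 105 zoomed px. I'll keep dragging.

```bash
python3 -m crank '[[0,0,0,-0.15,0,0,1],[0,0,0,-0.15,0,0,1],[0,0,0,-0.15,0,0,1],[0,0,0,-0.15,0,0,1],[0,0,0,-0.15,0,0,1],[0,0,0,-0.15,0,0,1],[0,0,0,-0.1,0,0,1],[0,0,0,0,0,0,1]]'
python3 - <<'E'
from h import *
s=robot.get_state();print(s["ft_force"])
Rm=R.from_rotvec(s["orientation"]).as_matrix()
print("d tool cm to crest",(Rm.T@(np.array([.5655,.2049,.098])-s["eef_pos"])*100).round(2))
im=robot.read_camera("wrist");cv2.imwrite("pics/w7.png",cv2.resize(im[150:300,218:418],(800,600),interpolation=2))
E
```

```text
time: 8.4
eef_pos: [0.5588, 0.2086, 0.0972]
orientation: [3.046, -0.769, 0.0]
ft_force: [-6.3, -3.4, 15.1]
opening: 0.0
[-6.34892138 -3.36292752 15.11567379]
d tool cm to crest [ 0.76  0.01 -0.08]
```

View pics/w7.png

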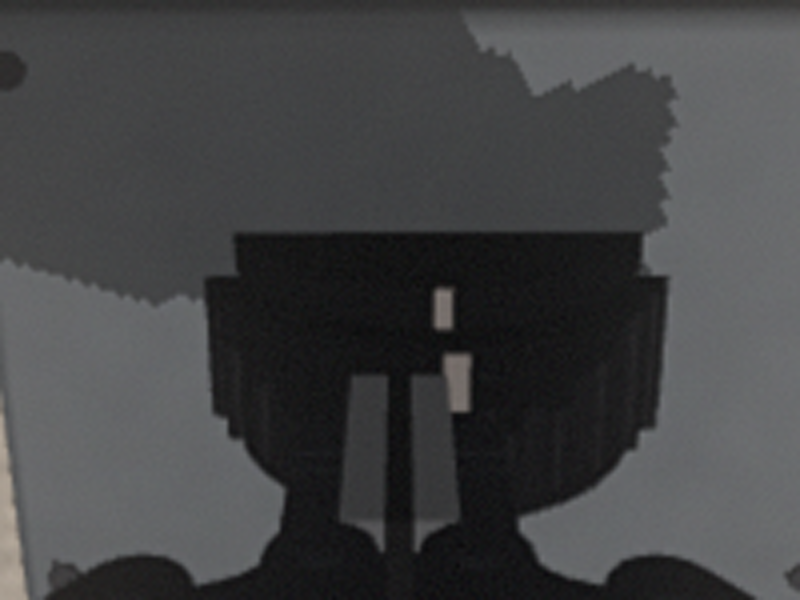

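The line is now about 2 mm short of the marks, within the snap range. A little more drag, then I'll lift straight up.

```bash
python3 -m crank '[[0,0,0,-0.1,0,0,1],[0,0,0,-0.05,0,-0.05,1],[0,0,0,0,0,-0.1,1],[0,0,0,0,0,-0.2,1],[0,0,0,0,0,-0.5,1],[0,0,0,0,0,-1.5,1],[0,0,0,0,0,-2,1],[0,0,0,0,0,-2,1]]'
python3 -m crank '[[0,0,0,0,2,-2,1],[0,0,0,0,2,-1.5,1],[0,0,0,0,1.5,-1.0,1],[0,0,0,0,0.5,0,1],[0,0,0,0,0,0,1],[0,0,0,0,0,0,1],[0,0,0,0,0,0,1],[0,0,0,0,0,0,1]]'
python3 - <<'E'
from h import *
s=robot.get_state();print(s["eef_pos"],s["ft_force"])
im=robot.read_camera("wrist");x,y=proj("wrist",[[.5655,.2049,.098]],s)[0].astype(int);y=max(y,75);print(x,y)
cv2.imwrite("pics/w8.png",cv2.resize(im[y-75:y+75,x-100:x+100],(800,600),interpolation=2))
E
```

```text
time: 9.12
eef_pos: [0.5574, 0.2088, 0.1593]
orientation: [3.045, -0.769, -0.003]
ft_force: [-0.0, 0.7, -0.4]
opening: 0.0002
time: 9.78
eef_pos: [0.5293, 0.1571, 0.2032]
orientation: [3.046, -0.768, -0.002]
ft_force: [0.2, 0.1, -1.4]
opening: -0.0001
[0.52926456 0.15708093 0.20323771] [ 0.16385641  0.1244492  -1.37221871]
327 132
```

View pics/w8.png

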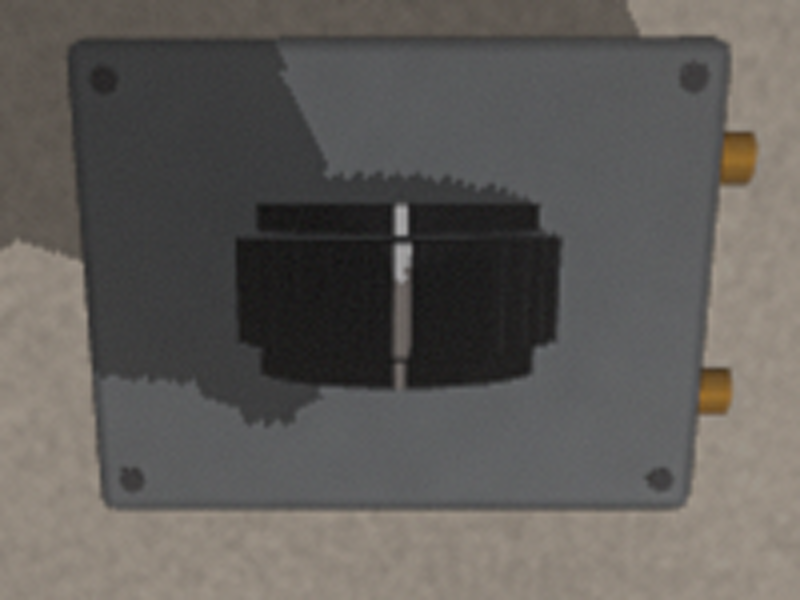

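The white line sits at x≈402 zoomed, exactly between the two marks. Now to the trigger box.

```bash
python3 -m crank '[[0,0,0,1.5,2.94,0,1],[0,0,0,1.5,2.94,0,1],[0,0,0,1.5,2.94,0,1],[0,0,0,1.5,2.94,0,1],[0,0,0,1.5,2.94,0,1],[0,0,0,1.5,2.94,0,1],[0,0,0,1.5,2.94,0,1],[0,0,0,1.5,2.94,0,1]]'
python3 -m crank '[[0,0,0,1.5,2.94,0,1],[0,0,0,1.5,2.94,0,1],[0,0,0,1.5,2.94,0,1],[0,0,0,1.5,2.94,0,1],[0,0,0,1.5,2.94,0,1],[0,0,0,0,0,0,1],[0,0,0,0,0,0,1],[0,0,0,0,0,0,1]]'
python3 -m crank '[[0,0,0,0,0,0,1],[0,0,0,0,0,0,1],[0,0,0,0,0,0,1],[0,0,0,0,0,0,1],[0,0,0,0,0,0,1],[0,0,0,0,0,0,1],[0,0,0,0,0,0,1],[0,0,0,0,0,0,1]]'
python3 - <<'E'
from h import *
s=robot.get_state();print(s["eef_pos"],s["ft_force"])
im=robot.read_camera("wrist");cv2.imwrite("pics/w9.png",im)
p=proj("wrist",[[.548,-.219,.04]],s)[0];print(p)
b,n=blob(im,p,25,lambda a:a.min(2)>120);P=onz("wrist",[b],.04,s)[0];print(b,n,P)
Rm=R.from_rotvec(s["orientation"]).as_matrix();print("d tool cm",(Rm.T@(P-s["eef_pos"])*100).round(2))
E
```

```text
time: 10.5
eef_pos: [0.5233, -0.1089, 0.2038]
orientation: [-3.046, 0.768, 0.001]
ft_force: [0.5, 0.9, 0.1]
opening: 0.0002
time: 11.17
eef_pos: [0.5198, -0.2719, 0.2035]
orientation: [-3.045, 0.768, 0.001]
ft_force: [0.6, 0.2, -0.6]
opening: -0.0001
time: 11.83
eef_pos: [0.5195, -0.2729, 0.2041]
orientation: [3.046, -0.77, 0.0]
ft_force: [-0.1, 0.9, 0.6]
opening: -0.0003
[ 0.51948316 -0.27285727  0.20413436] [-0.12667709  0.88108994  0.62156807]
[315.91492812 125.51001552]
[321.27083333 135.08333333] 48 [ 0.54830236 -0.23038442  0.04      ]
d tool cm [ 0.52 -5.11 16.41]
```

View pics/w9.png

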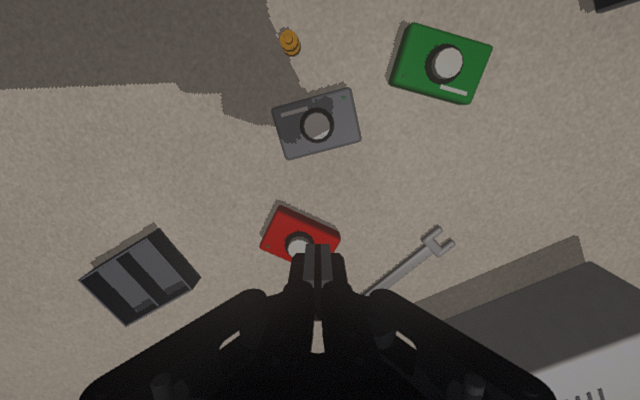

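The button centre is at (317,125), half in shadow, which matches the predicted (316,125.5). The adapter is at (290,42), clear of the path.

```bash
python3 -m crank '[[0,0,0,0.05,-1.5,1,1],[0,0,0,0.05,-1.5,1.5,1],[0,0,0,0,-1.5,2.5,1],[0,0,0,0,-1.6,2.5,1],[0,0,0,0,0,2.5,1],[0,0,0,0,0,2,1],[0,0,0,0,0,1.5,1],[0,0,0,0,0,0.5,1]]'
python3 -m crank '[[0,0,0,0,0,0,1],[0,0,0,0,0,0,1],[0,0,0,0,0,0,1],[0,0,0,0,0,0,1],[0,0,0,0,0,0,1],[0,0,0,0,0,0,1],[0,0,0,0,0,0,1],[0,0,0,0,0,0,1]]'
python3 - <<'E'
from h import *
s=robot.get_state();print(s["eef_pos"],s["ft_force"])
im=robot.read_camera("wrist");cv2.imwrite("pics/w10.png",cv2.resize(im[150:300,218:418],(800,600),interpolation=2))
Rm=R.from_rotvec(s["orientation"]).as_matrix();print("d tool cm",(Rm.T@(np.array([.5485,-.219,.04])-s["eef_pos"])*100).round(2))
E
```

```text
time: 12.55
eef_pos: [0.5478, -0.2191, 0.0615]
orientation: [-3.046, 0.769, 0.006]
ft_force: [-0.5, -0.2, 0.2]
opening: 0.0002
time: 13.22
eef_pos: [0.5495, -0.2197, 0.0643]
orientation: [3.046, -0.77, 0.001]
ft_force: [0.6, -0.3, 0.1]
opening: 0.0002
[ 0.5494513  -0.21969694  0.0643412 ] [ 0.58405625 -0.29759501  0.09326677]
d tool cm [-0.12 -0.02  2.43]
```

View pics/w10.png

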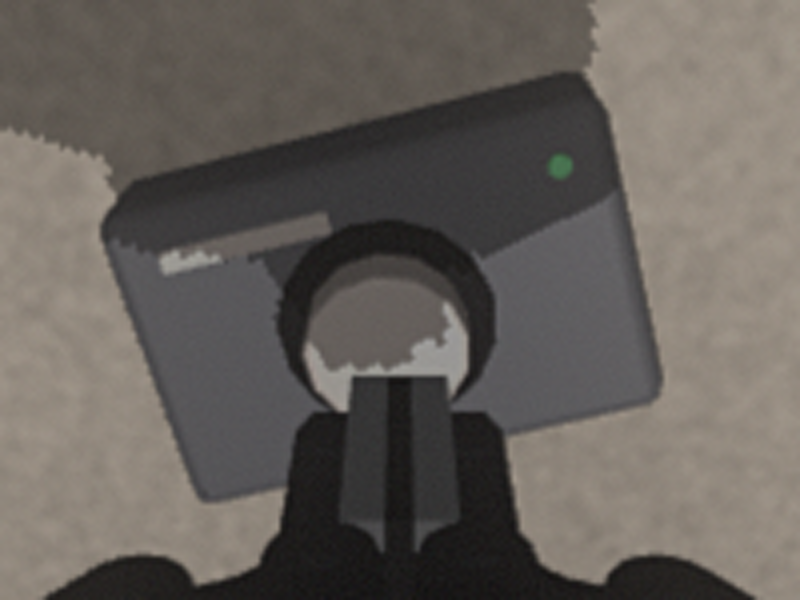

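The tip (x≈398) is about 2 mm right of the button centre (x≈386). I'll correct that, descend, and press while watching the force.

```bash
python3 -m crank '[[0,0,0,-0.1,0,0.5,1],[0,0,0,-0.05,0,0.6,1],[0,0,0,0,0,0.5,1],[0,0,0,0,0,0.3,1],[0,0,0,0,0,0.15,1],[0,0,0,0,0,0,1],[0,0,0,0,0,0,1],[0,0,0,0,0,0,1]]'
python3 -m crank '[[0,0,0,0,0,0.1,1],[0,0,0,0,0,0.1,1],[0,0,0,0,0,0.1,1],[0,0,0,0,0,0.1,1],[0,0,0,0,0,0.1,1],[0,0,0,0,0,0.1,1],[0,0,0,0,0,0,1],[0,0,0,0,0,0,1]]'
python3 -c "
from h import *
s=robot.get_state();print(s['eef_pos'],s['ft_force'])"
```

```text
time: 13.93
eef_pos: [0.5482, -0.219, 0.0438]
orientation: [3.046, -0.77, 0.001]
ft_force: [0.2, 0.4, 0.6]
opening: 0.0001
time: 14.6
eef_pos: [0.5481, -0.219, 0.0377]
orientation: [3.046, -0.77, 0.0]
ft_force: [-1.0, 0.6, 2.2]
opening: 0.0002
[ 0.54812992 -0.21895287  0.03771428] [-0.9883472   0.56514723  2.21623729]
```

```bash
python3 -m crank '[[0,0,0,0,0,0.1,1],[0,0,0,0,0,0.1,1],[0,0,0,0,0,0.1,1],[0,0,0,0,0,0.08,1],[0,0,0,0,0,0,1],[0,0,0,0,0,0,1],[0,0,0,0,0,0,1],[0,0,0,0,0,0,1]]'
python3 -c "
from h import *
s=robot.get_state();print(s['eef_pos'],s['ft_force'])
cv2.imwrite('pics/w11.png',cv2.resize(robot.read_camera('wrist')[150:300,218:418],(800,600),interpolation=2))"
```

```text
time: 15.27
eef_pos: [0.5481, -0.2189, 0.0341]
orientation: [3.046, -0.77, 0.0]
ft_force: [-2.1, 0.4, 6.1]
opening: 0.0001
[ 0.54813053 -0.21894423  0.03409058] [-2.11124268  0.41054283  6.10827532]
```

View pics/w11.png

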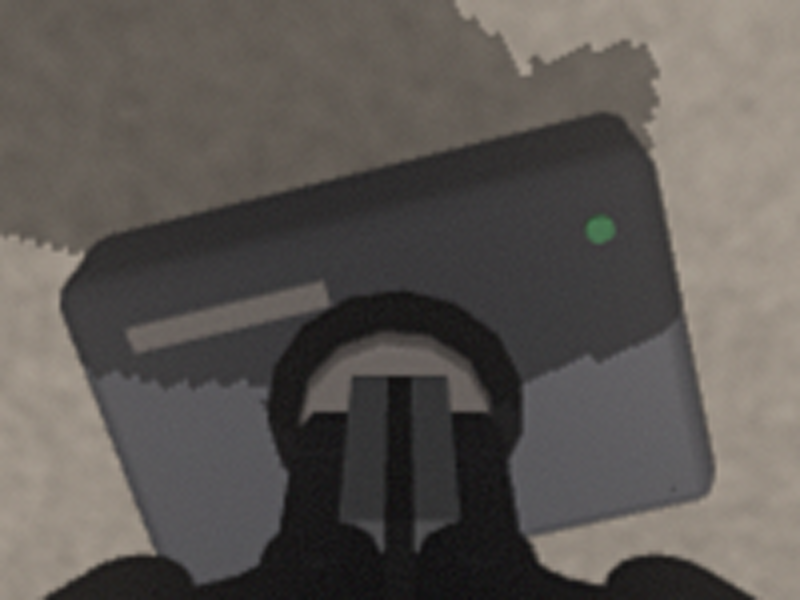

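Reading 6.1 N at z=0.0341 means the button has essentially bottomed out. I'll push 0.4 mm more to confirm it, then release.

```bash
python3 -m crank '[[0,0,0,0,0,0.02,1],[0,0,0,0,0,0.02,1],[0,0,0,0,0,0,1],[0,0,0,0,0,0,1],[0,0,0,0,0,0,1],[0,0,0,0,0,0,1],[0,0,0,0,0,0,1],[0,0,0,0,0,0,1]]'
python3 -m crank '[[0,0,0,0,0,-0.1,1],[0,0,0,0,0,-0.2,1],[0,0,0,0,0,-0.3,1],[0,0,0,0,0,-0.4,1],[0,0,0,0,0,-1,1],[0,0,0,0,0,-2,1],[0,0,0,0,0,-3,1],[0,0,0,0,0,-3,1]]'
python3 -m crank '[[0,0,0,0,1.5,-2,1],[0,0,0,0,1.5,-2,1],[0,0,0,0,1.5,-1,1],[0,0,0,0,1.6,0,1],[0,0,0,0,0,0,1],[0,0,0,0,0,0,1],[0,0,0,0,0,0,1],[0,0,0,0,0,0,1]]'
python3 -m crank '[[0,0,0,0,0,0,1],[0,0,0,0,0,0,1],[0,0,0,0,0,0,1],[0,0,0,0,0,0,1],[0,0,0,0,0,0,1],[0,0,0,0,0,0,1],[0,0,0,0,0,0,1],[0,0,0,0,0,0,1]]'
python3 - <<'E'
from h import *
s=robot.get_state();print(s["eef_pos"],s["ft_force"],s["joint_velocities"].round(3) if hasattr(s["joint_velocities"],'round') else 0)
im=robot.read_camera("wrist");cv2.imwrite("pics/w12.png",im)
print(proj("wrist",[[.548,-.219,.04]],s))
a=robot.read_camera("top");b=robot.read_camera("scene");cv2.imwrite("pics/t2.png",a);cv2.imwrite("pics/s2.png",b)
f=lambda i:cv2.resize(i,(400,400),interpolation=2)
cv2.imwrite("pics/cmp.png",np.hstack([f(b[170:235,365:430]),f(b[225:290,240:305])]))
E
```

```text
time: 15.98
eef_pos: [0.5481, -0.219, 0.0341]
orientation: [3.046, -0.77, 0.0]
ft_force: [-3.5, 1.2, 9.9]
opening: 0.0
time: 16.65
eef_pos: [0.5472, -0.2185, 0.1342]
orientation: [-3.046, 0.769, 0.003]
ft_force: [0.7, -0.1, -0.0]
opening: -0.0001
time: 17.32
eef_pos: [0.5194, -0.2711, 0.1831]
orientation: [-3.046, 0.767, 0.001]
ft_force: [-0.3, -0.3, -0.5]
opening: -0.0003
time: 17.98
eef_pos: [0.519, -0.2726, 0.1834]
orientation: [3.046, -0.77, 0.0]
ft_force: [0.6, -0.4, -0.7]
opening: -0.0001
[ 0.51904168 -0.27263297  0.18340912] [ 0.63311968 -0.37559984 -0.69158223] [ 0.001 -0.002  0.001 -0.001 -0.     0.002  0.   ]
[[316.32217854 127.0736848 ]]
```

View pics/w12.png

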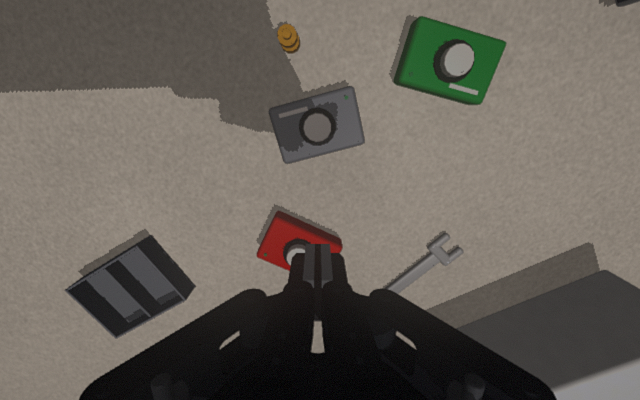

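View pics/cmp.png

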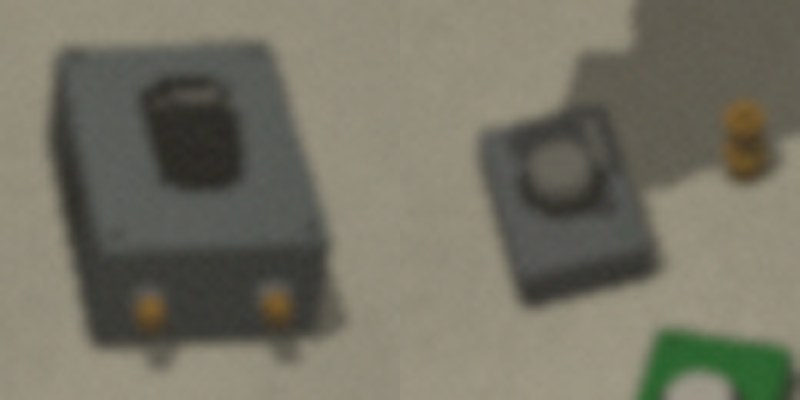

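The trigger box has not moved (button still at (317,126)), the wheel's line is on top, and the robot is touching nothing. The last 0.4 mm raised the force to 9.9 N with no further travel, so the button was fully down. Handing in.

```bash
python3 -c "
from bench import robot
print(robot.job_done())"
```

```text
the job is handed in; nothing more can be done
None
```

I rolled the thumbwheel one click to the front, pushed the trigger button fully down and let it up, then handed the job in at about 18 s of the 64 s allowed. The hand-in gives no verdict.

- **Wheel:** I dragged it with the shut fingertips, with up to about 15 N down on the rim. The close wrist picture afterwards showed the white line exactly between the two index marks. The scene picture taken after the button press still showed it on top.
- **Button:** The tip stopped at z = 0.0341 m, which matches fully down. A further 0.4 mm of command raised the force from 6.1 N to 9.9 N with no more travel. In the last pictures the button looks up again.
- **Trigger box and the rest:** The trigger box lies at the same pixels as before in the scene view. The adapter also shows no shift there, and I never went near the other things. I compared these views by eye only.
- **Disagreement on the way:** One wrist estimate of the wheel was about 10 mm off, because the arm was still settling when I read its pose. I recomputed it with the pose from the moment of the picture, and that agreed with the top and scene cameras to within about 5 mm.

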